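# Butt the red canes against the trimming stop

### The job

In the bamboo workshop's trimming jig, push each of the two red-lacquered canes along its lane, with the fingertips against its free end (the end away from the stop), until its other end butts up against the dark stop bar. Only push: do not grip, lift or carry the canes. Leave the plain bamboo cane where it lies in its lane and do not disturb the tin, the glue jar or the brush.

Things in the scene. Friction and masses are not known exactly. Their poses are not given: they have to be found in the camera images.
- jig: Wooden jig fixed to the table: board 200 (its x) by 360 (its y) by 12 mm thick; place and yaw vary. Origin: centre of its underside, at table height; z up. Three lanes run along its y, centre lines at x = -60, 0, +60 mm, each between two light rails 24 mm apart (6 mm wide, tops 19 mm above the table, y = -170 to +160 mm). The -y end is open. A cane butted home has its middle at y = +70 mm.
- stop (a point): Middle of the face of the dark wooden stop bar that lies across all three lanes at the jig's +y end, facing the lanes; this point is at y = +160 mm in the jig's frame, 28 mm above the table. The bar is 200 mm wide, 20 mm thick, its top 44 mm above the table; it is rigid.
- red_cane_1: Red-lacquered bamboo cane with two golden rings, to be pushed. 180 mm long, 22 mm thick, 50 g, in any one of the lanes. Origin at its middle, on its axis, 23 mm above the table. Its own y axis runs along it to the stop: the end by the stop is at y = +90 mm, the free end at y = -90 mm. It may roll, so its x and z axes mean nothing. Slides easily. It starts 35 to 110 mm short of the stop.
- red_cane_2: The other red-lacquered bamboo cane with two golden rings, to be pushed. 180 mm long, 22 mm thick, 50 g, in any one of the lanes. Origin at its middle, on its axis, 23 mm above the table. Its own y axis runs along it to the stop: the end by the stop is at y = +90 mm, the free end at y = -90 mm. It may roll, so its x and z axes mean nothing. Slides easily. It starts 35 to 110 mm short of the stop.
- plain_cane: Plain straw-coloured bamboo cane, to be left alone. 180 mm long, 22 mm thick, 50 g, in any one of the lanes. Origin at its middle, on its axis, 23 mm above the table. Its own y axis runs along it to the stop: the end by the stop is at y = +90 mm, the free end at y = -90 mm. It may roll, so its x and z axes mean nothing. Slides easily.
- tin: Flat yellow tin, 60 x 100 x 28 mm high, on the table beyond the jig; leave alone. Origin at the centre of its underside.
- glue_jar: Amber glue jar with a white cap and pale label, 52 mm across, 70 mm high, standing on the table off the open end of the jig; leave alone. Origin at the centre of its underside.
- brush: Brush, 150 mm long, lying on the table beyond the jig; leave alone. Origin at its underside.
There are look-alikes about, which are no part of the job. What is shaped like the red_cane_2 but blue or pink is not meant. Leave any blue look-alike of the red_cane_1 alone.

How it is judged:
By the outcome, as a careful person would: the job done as asked, in the order asked, and still so for the second after the job is handed in, with the robot touching nothing.
It also fails if it takes over 51 s, if anything falls off the work surface, if the arm or the gripper's body presses on something with over 40 N, if the wrist force passes 120 N, or if a joint passes its speed limit or range.

### The arm

A 6-joint arm with a two-finger parallel gripper is mounted at the origin on the work surface. World frame = base frame: x ahead of the robot, y to its left, z up, the work surface at z = 0. Lengths are in mm, angles in rad, forces in N, time in s.
With the tool pointing down it reaches from about 350 to 875 mm from the base axis. Payload 4.2 kg.
Tool frame: the origin (TCP) lies between the finger pads; the fingertips stand 8 mm ahead of it and the grasp point (between the pads) lies 11 mm behind it; z points along the fingers, y is the line along which they close (so a half turn about z gives the same grasp; the last joint's range is limited). The gripper opens to 85 mm and grips with 20 to 120 N. Pads are 22 mm wide; open, the fingers measure 114 mm over their backs; the gripper's body (76 mm by 85 mm) begins 54 mm behind the grasp point. The pads swing forward as they close: fully open they stand 13 mm farther back than shut.
Start: joints at [-0.977, 0.385, 0.008, 0, -1.194, -0.259], TCP at [205.378, -590.271, 239.312] pointing down, gripper open.
Joint ranges: [-3.14, 3.14], [-1.21, 2.06], [-1.07, 1.41], [-3.16, 2.05], [-2.99, -0.16], [-3.1, 3.1]. Speed limits (rad/s): [2.79, 2.79, 3.14, 3.14, 3.14, 3.14].

### API

Orientations are given as a unit quaternion [x, y, z, w].
In Python, from bench import read_state, get_image, camera_params, job_done gives the robot as it stands.
- The arm moves only by the tool drive_tool, never from a script. Its argument "moves" is a list that holds one entry, the list of rows, each a list of 7 numbers: the shift along the tool's x, y, z in m, then the turn, a rotation vector about the tool's x, y, z in rad, then the closure in counts, from 0 (fully open) to 255 (shut). A call has 1 to 8 rows; each row shifts and turns the commanded pose from where the row before left it, along the tool's axes as they then stand; what a row does not reach is not made up. A row lasts 1/12 s, in which the tool goes at most 41.7 mm and 7.16 degrees, less where a joint would pass 70% of its speed; a pose out of reach is approached as far as the arm can. A call is refused whole if a number of a shift passes 0.0417 or a number of a turn 0.125, either way. A call with a gripper value outside its range is refused whole. The fingers move at their own pace and stop on an object; the grip force is fixed at half the most. Time passes only in rows, so rows that do not move let the fingers close. It gives the time, the measured TCP pose, the force and the opening at its end, in the units of the state.
- read_state(): the state, without advancing time (a new reading comes with each control period).
- get_image(name): name is "side" or "top" or "wrist"; returns the picture (400x640x3 uint8, blue, green, red); there is no depth.
- camera_params(name): a dict with "mtx" (3x3 intrinsics, pixels), "dist" ([k1, k2, p1, p2, k3] as OpenCV has them; the pictures are not rectified), "extrinsics" (4x4, takes a point from camera to world coordinates). Camera axes: x right, y up, looking along -z (the intrinsics and any distortion apply to the point x, -y, -z); pixel columns grow to the right and rows downward; lengths in mm; the calibration is good to about 2 mm. A picture is of the moment at which its call begins: read the wrist's pose just before it. camera_params takes no time and is no camera call; for the wrist camera it gives the pose at the moment of the call.
- job_done(): hands the job in, once; it reports no verdict.
The state is a dict: "clock": time; "joints": joint angles; "joint_vel": joint speeds; "joint_efforts": joint torques, N m; "position": TCP position; "ee_rot": TCP orientation; "contact_force": force on the tool from outside, world axes, zero at the start; "wrist_torque": the same for the moment, N m; "gripper_width": finger opening in mm.
Only numpy, scipy, OpenCV 4.12 (cv2) and the standard library are available. Lean on these libraries where they do the work, as an engineer would, in place of code of your own. Each camera call takes 0.05 s, during which the arm holds its last target. There are 200 camera calls.

## Working session

There is one attempt and no reset: what is moved stays moved. The work goes in short steps, Python scripts to look and compute and a tool call to move; the robot and the scene stay as the last step left them, time stands still between calls to the robot, and variables do not carry over. Pictures are saved under pics/ and viewed, on a budget of 10 in all, crops included, one or two more only if the job needs it, and the job is handed in when it is done.

Besides the shell and the picture viewer there is one more tool, called after "Call:" as name([rows], argument=value, ...), one row to a line, values as JSON. drive_tool: Moves the arm, as the interface text tells. Its arguments: {"type":"object","properties":{"moves":{"type":"array"}},"required":["moves"]}

```bash
mkdir -p pics; ls
python3 - <<'E'
from bench import *
import cv2
for n in("top","side"):
    cv2.imwrite(f"pics/{n}1.png",get_image(n)); p=camera_params(n); print(n,p)
s=read_state(); print(s)
E
```

```text
pics
top {'mtx': array([[479.67391358,   0.        , 320.12314123],
       [  0.        , 479.67391358, 203.02356676],
       [  0.        ,   0.        ,   1.        ]]), 'dist': array([0.02287506, 0.        , 0.        , 0.        , 0.        ]), 'extrinsics': array([[ 2.82076987e-02,  9.95035161e-01, -9.54429357e-02,
         4.32487382e+02],
       [-9.99593407e-01,  2.84764024e-02,  1.45418773e-03,
         2.83827108e+00],
       [ 4.16483936e-03,  9.53631100e-02,  9.95433841e-01,
         1.01794644e+03],
       [ 0.00000000e+00,  0.00000000e+00,  0.00000000e+00,
         1.00000000e+00]])}
side {'mtx': array([[420.80106772,   0.        , 326.04680847],
       [  0.        , 420.80106772, 198.37834079],
       [  0.        ,   0.        ,   1.        ]]), 'dist': array([-0.06476891,  0.        ,  0.        ,  0.        ,  0.        ]), 'extrinsics': array([[-9.84520025e-01,  1.07296489e-01, -1.38592148e-01,
         4.22904444e+02],
       [-1.74890872e-01, -6.53509859e-01,  7.36436044e-01,
         6.60695001e+02],
       [-1.15543332e-02,  7.49274534e-01,  6.62158719e-01,
         6.16913163e+02],
       [ 0.00000000e+00,  0.00000000e+00,  0.00000000e+00,
         1.00000000e+00]])}
{'clock': 0.1, 'joints': array([-9.77369871e-01,  3.85505051e-01,  6.75273120e-03, -4.37952608e-04,
       -1.19402224e+00, -2.58574053e-01]), 'joint_vel': array([-0.00088219, -0.00223982,  0.0045275 ,  0.00136278, -0.00060768,
       -0.00126105]), 'joint_efforts': array([-7.55348833e-05, -3.93319881e+01,  1.88931441e+01,  4.19788241e+00,
       -2.54277496e-03,  9.78258583e-06]), 'position': array([ 205.2245889 , -589.80030329,  238.31138307]), 'ee_rot': array([-1.66565371e-01,  9.86029897e-01,  9.84823978e-04, -2.23389125e-04]), 'contact_force': array([1.19151392, 0.36906596, 0.04300996]), 'wrist_torque': array([-0.02498057,  0.02885045, -0.05876   ]), 'gripper_width': 85.40354727709604}
```

View pics/top1.png

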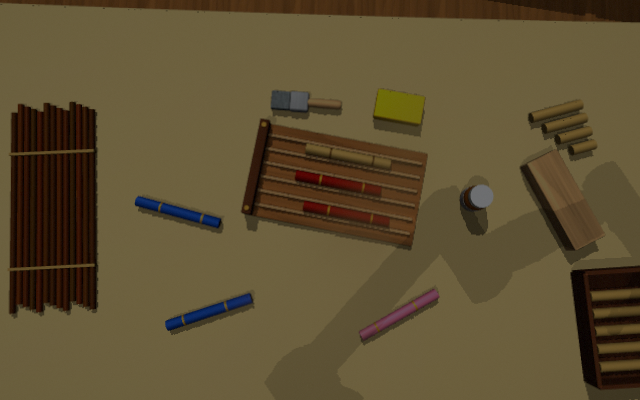

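View pics/side1.png

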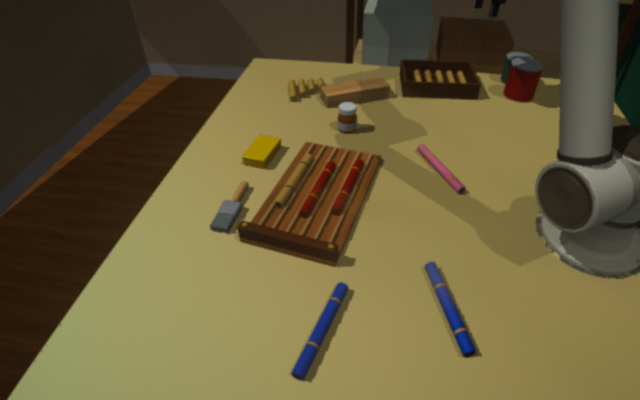

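Top view: the stop bar is at the left (about (257,168)). From the top, the lanes hold the plain cane (348,157), red (338,183) and red (346,214). The open end is on the right, with the glue jar at (478,197). The side view agrees. The blue and pink look-alikes are well clear. Next I'll measure both views.

```bash
cat > h.py <<'E'
import numpy as np, cv2
from bench import *
def proj(n,P,p=None):
    p=p or camera_params(n); E=np.linalg.inv(p["extrinsics"]); P=np.atleast_2d(P).astype(float)
    c=P@E[:3,:3].T+E[:3,3]; c=c*[1,-1,-1]
    return cv2.projectPoints(c,np.zeros(3),np.zeros(3),p["mtx"],p["dist"])[0][:,0]
def ray(n,uv,p=None):
    p=p or camera_params(n); E=p["extrinsics"]
    q=cv2.undistortPoints(np.array(uv,float).reshape(-1,1,2),p["mtx"],p["dist"])[:,0]
    d=np.c_[q[:,0],-q[:,1],-np.ones(len(q))]@E[:3,:3].T
    return E[:3,3],d
def onz(n,uv,z,p=None):
    o,d=ray(n,uv,p); return o+d*((z-o[2])/d[:,2])[:,None]
def tri(uva,uvb,a="top",b="side"):
    oa,da=ray(a,uva);ob,db=ray(b,uvb); out=[]
    for x,y in zip(da,db):
        A=np.c_[x,-y]; t=np.linalg.lstsq(A,ob-oa,rcond=None)[0]
        p,q=oa+t[0]*x,ob+t[1]*y; out.append([*((p+q)/2),np.linalg.norm(p-q)])
    return np.array(out)
E
python3 - <<'E'
from h import *
I={n:cv2.imread(f"pics/{n}1.png") for n in("top","side")}
R={}
for n,(x0,y0,x1,y1) in dict(top=(235,110,435,250),side=(235,130,390,265)).items():
    h=cv2.cvtColor(I[n],cv2.COLOR_BGR2HSV)
    m=((h[...,0]<4)|(h[...,0]>174))&(h[...,1]>190)&(h[...,2]>70)
    m[:y0]=0;m[y1:]=0;m[:,:x0]=0;m[:,x1:]=0
    m=cv2.morphologyEx(m.astype(np.uint8),cv2.MORPH_CLOSE,np.ones((7,7)))
    k,l,s,c=cv2.connectedComponentsWithStats(m)
    for i in range(1,k):
        if s[i,4]>150:
            P=np.argwhere(l==i)[:,::-1].astype(float); r=cv2.minAreaRect(P.astype(np.float32))
            print(n,s[i],c[i].round(1),cv2.boxPoints(r).round(1).tolist())
a=cv2.resize(cv2.convertScaleAbs(I["top"][110:250,235:435],alpha=1.7),None,fx=4,fy=4,interpolation=2)
cv2.imwrite("pics/topc.png",a)
b=cv2.resize(cv2.convertScaleAbs(I["side"][130:265,230:390],alpha=1.5),None,fx=4.4,fy=4.4,interpolation=2)
cv2.imwrite("pics/sidec.png",b)
E
```

```text
top [296 171  56  15 285] [322.7 178.2] [[295.29998779296875, 175.1999969482422], [296.5, 169.6999969482422], [351.79998779296875, 181.3000030517578], [350.6000061035156, 186.8000030517578]]
```

View pics/topc.png

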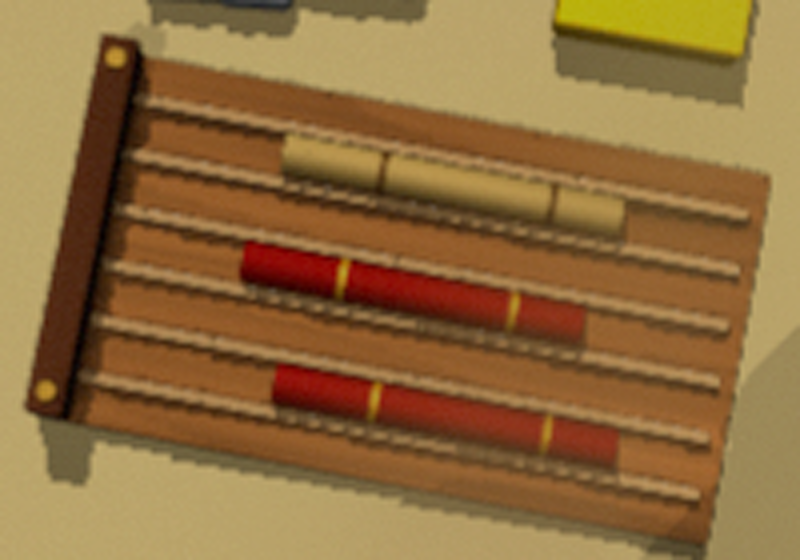

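View pics/sidec.png

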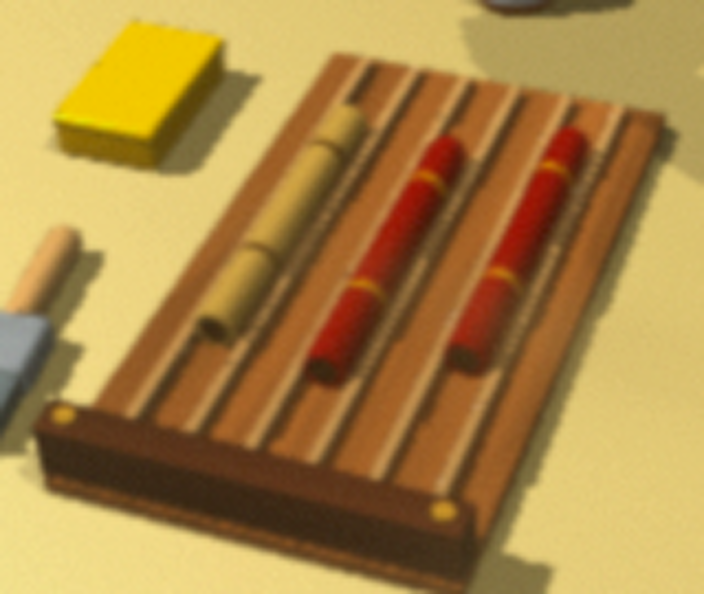

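The crops show the jig corners, the stop-bar pins and the gold rings in both views. I'll triangulate those and fit the jig.

```bash
cat > fit.py <<'E'
from h import *
from scipy.optimize import least_squares
T=np.array([[116,57],[45,391],[770,176],[706,546],[343,278],[513,311],[374,401],[547,434],[385,172],[552,203]],float)
S=np.array([[63,413],[444,511],[336,54],[663,117],[365,288],[431,183],[502,276],[554,166],[263,246],[328,142]],float)
T=(T+.5)/4-.5+[235,110]; S=(S+.5)/4.4-.5+[230,130]
t=tri(T,S); print(t.round(1))
free=(np.array([[585,325],[617,449],[626,218]])+.5)/4-.5+[235,110]
tip=(np.array([[243,262],[275,385],[284,153]])+.5)/4-.5+[235,110]
C=np.array([[100,-180,12],[-100,-180,12]]); 
B=np.array([[105,36],[138,45],[28,409],[66,417]],float); B=(B+.5)/4-.5+[235,110]
M=np.array([[100,180,44],[100,160,44],[-100,180,44],[-100,160,44]])
W=np.vstack([onz("top",T[2:4],12),onz("top",B,44)]); L=np.vstack([C,M])
f=lambda p:(L[:,:2]@np.array([[np.cos(p[2]),np.sin(p[2])],[-np.sin(p[2]),np.cos(p[2])]])+p[:2]-W[:,:2]).ravel()
r=least_squares(f,[430,0,-.2]); print("jig",r.x.round(3),r.fun.round(1))
x,y,a=r.x; Rm=np.array([[np.cos(a),-np.sin(a)],[np.sin(a),np.cos(a)]])
jl=lambda P:(P[:,:2]-[x,y])@Rm
print("rings jig",jl(onz("top",T[4:],33)).round(1).tolist())
print("rings jig tri",jl(t[4:]).round(1).tolist())
print("free ends jig",jl(onz("top",free,25)).round(1).tolist(),jl(onz("top",tip,30)).round(1).tolist())
E
python3 fit.py
```

```text
[[ 6.865e+02  1.228e+02  4.520e+01  3.000e-01]
 [ 5.121e+02  1.520e+02  4.540e+01  8.000e-01]
 [ 6.407e+02 -2.239e+02  8.900e+00  1.800e+00]
 [ 4.450e+02 -1.918e+02  8.600e+00  1.900e+00]
 [ 5.765e+02  2.200e+00  3.010e+01  1.200e+00]
 [ 5.608e+02 -8.670e+01  2.830e+01  3.500e+00]
 [ 5.125e+02 -1.560e+01  3.160e+01  1.700e+00]
 [ 4.980e+02 -1.049e+02  3.320e+01  1.400e+00]
 [ 6.323e+02 -1.810e+01  3.240e+01  1.700e+00]
 [ 6.182e+02 -1.052e+02  3.420e+01  1.500e+00]]
jig [ 5.7136e+02 -3.1301e+01 -1.6100e-01] [ 0.3 -1.9 -0.2 -1.8  1.   1.3  2.  -1.2 -1.7  1.9 -1.4  1.6]
rings jig [[-0.1, 34.0], [-0.5, -55.6], [-59.9, 6.3], [-59.9, -84.2], [58.7, 23.0], [59.0, -65.4]]
rings jig tri [[-0.3, 33.9], [-1.5, -56.3], [-60.6, 6.1], [-60.6, -84.4], [58.0, 22.8], [58.1, -65.4]]
free ends jig [[0.5, -94.3], [-60.0, -122.0], [60.1, -105.5]] [[-1.3, 86.7], [-61.2, 58.1], [59.3, 76.8]]
```

Fit residuals are under 2 mm, rings sit on the lanes at 0 and −60 mm, and heights agree. The reds need about 73 mm (lane 0) and 102 mm (lane −60). First I'll turn the tool so its y axis follows the lanes, and close the fingers.

Call:
drive_tool([
  [[0, 0, 0, 0, 0, 0.124, 255], [0, 0, 0, 0, 0, 0.124, 255], [0, 0, 0, 0, 0, 0.124, 255], [0, 0, 0, 0, 0, 0.124, 255], [-0.0194, 0.0342, 0, 0, 0, 0, 255], [-0.0194, 0.0342, 0, 0, 0, 0, 255], [-0.0194, 0.0342, 0, 0, 0, 0, 255], [-0.0194, 0.0342, 0, 0, 0, 0, 255]],
])

```text
clock: 0.77
position: [304.3, -466.2, 238.7]
ee_rot: [0.081, 0.997, 0.0, -0.0]
contact_force: [0.6, 0.6, -0.3]
gripper_width: -0.1
```

Call:
drive_tool([
  [[-0.0194, 0.0342, 0, 0, 0, 0, 255], [-0.0194, 0.0342, 0, 0, 0, 0, 255], [-0.0194, 0.0342, 0, 0, 0, 0, 255], [-0.0194, 0.0342, 0, 0, 0, 0, 255], [-0.0194, 0.0342, 0, 0, 0, 0, 255], [-0.0194, 0.0342, 0, 0, 0, 0, 255], [-0.0194, 0.0342, 0, 0, 0, 0, 255], [-0.0194, 0.0342, 0, 0, 0, 0, 255]],
])

```text
clock: 1.43
position: [501.7, -220.7, 239.1]
ee_rot: [0.08, 0.997, 0.0, -0.0]
contact_force: [0.3, -0.9, -0.6]
gripper_width: 0.2
```

Call:
drive_tool([
  [[-0.0194, 0.0342, 0, 0, 0, 0, 255], [-0.0194, 0.0342, 0, 0, 0, 0, 255], [0, 0, 0.03, 0, 0, 0, 255], [0, 0, 0.03, 0, 0, 0, 255], [0, 0, 0.03, 0, 0, 0, 255], [0, 0, 0.03, 0, 0, 0, 255], [0, 0, 0, 0, 0, 0, 255], [0, 0, 0, 0, 0, 0, 255]],
])

```text
clock: 2.1
position: [549.4, -161.3, 118.0]
ee_rot: [0.08, 0.997, -0.0, -0.002]
contact_force: [0.6, -0.1, 0.6]
gripper_width: -0.0
```

```bash
cat > where.py <<'E'
from h import *
from scipy.spatial.transform import Rotation as Ro
s=read_state(); a=-.161; Rm=np.array([[np.cos(a),-np.sin(a)],[np.sin(a),np.cos(a)]])
print("t",s["clock"],"pos",s["position"].round(1),"jig",((s["position"][:2]-[571.4,-31.3])@Rm).round(1),"w",s["gripper_width"],"F",s["contact_force"].round(1))
R=Ro.from_quat(s["ee_rot"]).as_matrix(); print("tool y in jig",(R[:2,1]@Rm).round(3),"z",R[:,2].round(3))
E
python3 where.py
python3 - <<'E'
from h import *
a=get_image("wrist"); b=get_image("top")[100:260,225:500]; b=cv2.resize(b,(550,320))
p=camera_params("wrist"); print(p["extrinsics"].round(2))
c=np.zeros((570,640,3),np.uint8); c[:320,:550]=b; c[320:,:400]=cv2.resize(a,(400,250)); cv2.imwrite("pics/c3.png",cv2.convertScaleAbs(c,alpha=1.5))
cv2.imwrite("pics/wr3.png",a)
E
```

```text
t 2.1 pos [ 549.4 -161.3  118. ] jig [  -0.9 -131.9] w -0.008243117379281774 F [ 0.6 -0.1  0.6]
tool y in jig [-0.  1.] z [-0.004 -0.    -1.   ]
[[ 1.6000e-01 -9.3000e-01 -3.3000e-01  4.6884e+02]
 [ 9.9000e-01  1.5000e-01  5.0000e-02 -1.4829e+02]
 [-0.0000e+00 -3.3000e-01  9.4000e-01  2.5437e+02]
 [ 0.0000e+00  0.0000e+00  0.0000e+00  1.0000e+00]]
```

View pics/c3.png

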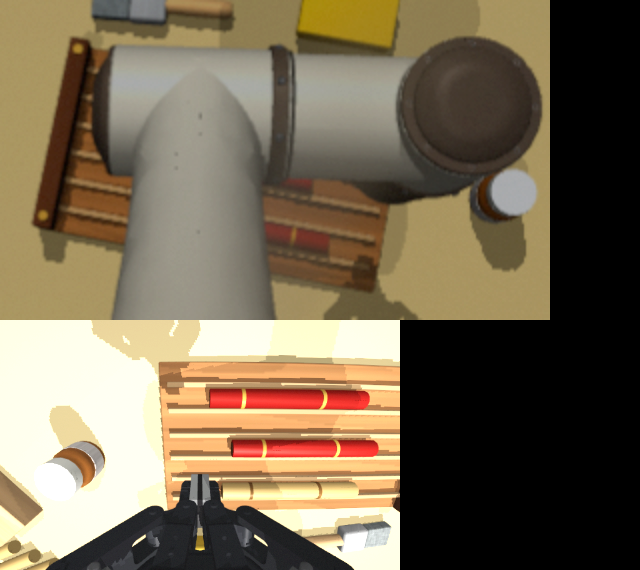

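The wrist view shows the closed fingers off the open end, with both red free ends at about (370,206) and (334,126) in full pixels. I'll cross-check those numbers.

Run:
```python
from h import *
a=-.161; Rm=np.array([[np.cos(a),-np.sin(a)],[np.sin(a),np.cos(a)]])
I=cv2.imread("pics/wr3.png"); h=cv2.cvtColor(I,cv2.COLOR_BGR2HSV)
m=(((h[...,0]<6)|(h[...,0]>172))&(h[...,1]>180)&(h[...,2]>60)).astype(np.uint8)
m=cv2.morphologyEx(m,cv2.MORPH_CLOSE,np.ones((11,11)))
k,l,s,c=cv2.connectedComponentsWithStats(m)
for i in range(1,k):
    if s[i,4]>800:
        x0=s[i,0]; ys,xs=np.where(l==i); e=[(x0+o,ys[xs==x0+o].mean()) for o in(3,)]
        x1=xs.max(); e+=[(x1-3,ys[xs==x1-3].mean())]
        print(s[i],((onz("wrist",e,27)[:,:2]-[571.4,-31.3])@Rm).round(1).tolist())
```

```text
[ 335  110  256   33 7769] [[-56.0, -119.0], [-56.6, 62.3]]
[ 370  192  236   28 6269] [[3.7, -91.3], [4.4, 92.2]]
```

It agrees within a few mm. Now descend to tip height of about 22 mm, above the 19 mm rails, and begin pushing.

Call:
drive_tool([
  [[-0.002, 0, 0.03, 0, 0, 0, 255], [0, 0, 0.03, 0, 0, 0, 255], [0, 0, 0.02, 0, 0, 0, 255], [0, 0, 0.008, 0, 0, 0, 255], [0, 0, 0, 0, 0, 0, 255], [0, 0, 0, 0, 0, 0, 255]],
])

```text
clock: 2.7
position: [553.8, -161.8, 33.1]
ee_rot: [0.08, 0.997, -0.0, 0.002]
contact_force: [0.4, -0.3, -0.2]
gripper_width: -0.1
```

```bash
python3 where.py
python3 - <<'E'
from h import *
a=get_image("wrist"); cv2.imwrite("pics/w4.png",a)
E
```

```text
t 2.7 pos [ 553.8 -161.8   33.1] jig [   3.5 -131.7] w -0.10034951381057254 F [ 0.4 -0.3 -0.2]
tool y in jig [-0.  1.] z [ 0.003 -0.001 -1.   ]
```

View pics/w4.png

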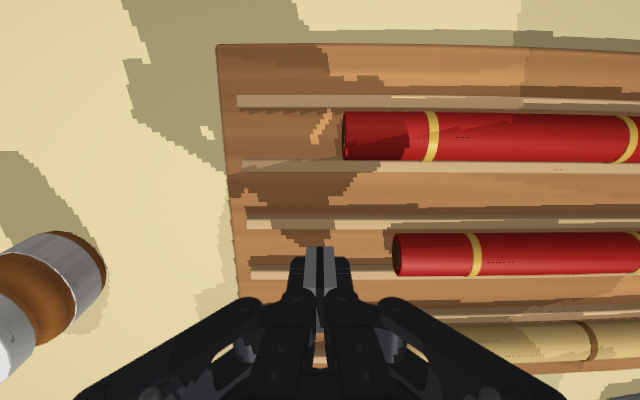

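The fingers are clear, in line with the middle lane, about 30 mm short of the free end at (395,255). Next I'll lower them slightly and push.

Call:
drive_tool([
  [[0.001, 0.006, 0.002, 0, 0, 0, 255], [0, 0.008, 0, 0, 0, 0, 255], [0, 0.008, 0, 0, 0, 0, 255], [0, 0.005, 0, 0, 0, 0, 255], [0, 0.005, 0, 0, 0, 0, 255], [0, 0.005, 0, 0, 0, 0, 255], [0, 0.005, 0, 0, 0, 0, 255], [0, 0.005, 0, 0, 0, 0, 255]],
])

```text
clock: 3.42
position: [558.9, -114.5, 29.3]
ee_rot: [0.08, 0.997, -0.0, -0.0]
contact_force: [0.3, -0.6, -0.2]
gripper_width: 0.0
```

Call:
drive_tool([
  [[0, 0.005, 0, 0, 0, 0, 255], [0, 0.005, 0, 0, 0, 0, 255], [0, 0.005, 0, 0, 0, 0, 255], [0, 0.005, 0, 0, 0, 0, 255], [0, 0.003, 0, 0, 0, 0, 255], [0, 0.002, 0, 0, 0, 0, 255], [0, 0.0, 0, 0, 0, 0, 255]],
])

```text
clock: 4.0
position: [562.9, -89.9, 29.3]
ee_rot: [0.08, 0.997, 0.0, 0.0]
contact_force: [0.6, -0.1, 0.4]
gripper_width: 0.2
```

```bash
python3 where.py
python3 - <<'E'
from h import *
a=get_image("wrist"); cv2.imwrite("pics/w5.png",a)
E
```

```text
t 4.0 pos [562.9 -89.9  29.3] jig [  1.1 -59.2] w 0.21702641368614775 F [ 0.6 -0.1  0.4]
tool y in jig [-0.  1.] z [ 0.  0. -1.]
```

View pics/w5.png

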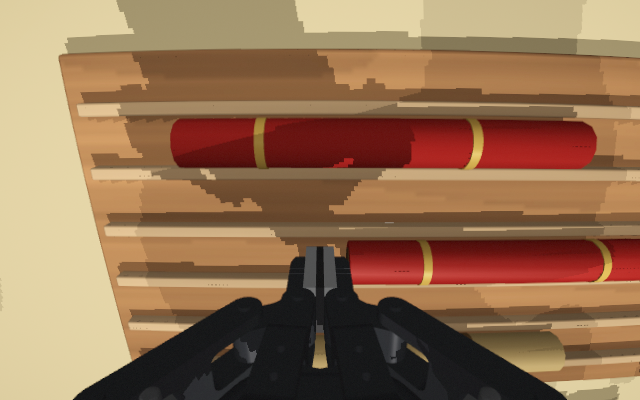

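The cane moves with the finger back, with contact near (347,260), and sits straight in its lane. About 25 mm remain.

Call:
drive_tool([
  [[0, 0.004, 0, 0, 0, 0, 255], [0, 0.004, 0, 0, 0, 0, 255], [0, 0.004, 0, 0, 0, 0, 255], [0, 0.003, 0, 0, 0, 0, 255], [0, 0.002, 0, 0, 0, 0, 255], [0, 0.002, 0, 0, 0, 0, 255], [0, 0.001, 0, 0, 0, 0, 255]],
])

```text
clock: 4.63
position: [566.1, -70.3, 29.3]
ee_rot: [0.08, 0.997, 0.0, 0.0]
contact_force: [0.4, 0.8, -0.0]
gripper_width: 0.2
```

Call:
drive_tool([
  [[0, 0.001, 0, 0, 0, 0, 255], [0, 0.001, 0, 0, 0, 0, 255], [0, 0, 0, 0, 0, 0, 255]],
])

```text
clock: 4.88
position: [566.4, -68.5, 29.3]
ee_rot: [0.08, 0.997, 0.0, 0.0]
contact_force: [0.2, -0.1, -0.1]
gripper_width: -0.3
```

Call:
drive_tool([
  [[0, 0.001, 0, 0, 0, 0, 255], [0, 0, 0, 0, 0, 0, 255]],
])

```text
clock: 5.05
position: [566.6, -67.6, 29.4]
ee_rot: [0.081, 0.997, 0.0, 0.0]
contact_force: [0.3, 0.0, 0.6]
gripper_width: -0.3
```

Call:
drive_tool([
  [[0, 0.001, 0, 0, 0, 0, 255], [0, 0, 0, 0, 0, 0, 255]],
])

```text
clock: 5.22
position: [566.7, -66.6, 29.3]
ee_rot: [0.081, 0.997, -0.0, -0.0]
contact_force: [0.4, -0.9, -0.3]
gripper_width: 0.0
```

Not at the stop yet (jig y ≈ −35). Continuing in 1 mm steps.

Call:
drive_tool([
  [[0, 0.001, 0, 0, 0, 0, 255], [0, 0, 0, 0, 0, 0, 255]],
])

```text
clock: 5.38
position: [566.9, -65.6, 29.3]
ee_rot: [0.08, 0.997, 0.0, 0.0]
contact_force: [0.2, -0.3, -0.6]
gripper_width: -0.1
```

Call:
drive_tool([
  [[0, 0.001, 0, 0, 0, 0, 255], [0, 0, 0, 0, 0, 0, 255]],
])

```text
clock: 5.55
position: [567.1, -64.6, 29.3]
ee_rot: [0.08, 0.997, 0.0, 0.0]
contact_force: [0.6, 0.4, 0.1]
gripper_width: 0.2
```

Call:
drive_tool([
  [[0, 0.001, 0, 0, 0, 0, 255], [0, 0, 0, 0, 0, 0, 255]],
])

```text
clock: 5.72
position: [567.0, -63.9, 29.3]
ee_rot: [0.08, 0.997, -0.0, -0.0]
contact_force: [0.1, -1.6, 0.7]
gripper_width: 0.1
```

Call:
drive_tool([
  [[0, 0.001, 0, 0, 0, 0, 255], [0, 0, 0, 0, 0, 0, 255]],
])

```text
clock: 5.88
position: [566.8, -63.7, 29.3]
ee_rot: [0.081, 0.997, -0.001, -0.001]
contact_force: [-0.4, -6.3, 1.0]
gripper_width: -0.2
```

Stop felt (−6.3 N, position stalled at jig y ≈ −32.7, just where home was predicted). Backing off, lifting, and moving to lane −60 behind the other red cane.

Call:
drive_tool([
  [[0, -0.01, 0, 0, 0, 0, 255], [0, -0.02, 0, 0, 0, 0, 255], [0, 0, -0.03, 0, 0, 0, 255], [0, 0, -0.03, 0, 0, 0, 255], [0.02, -0.031, 0, 0, 0, 0, 255], [0.02, -0.031, 0, 0, 0, 0, 255], [0.02, -0.031, 0, 0, 0, 0, 255], [0, 0, 0, 0, 0, 0, 255]],
])

```text
clock: 6.55
position: [483.3, -177.2, 89.1]
ee_rot: [0.083, 0.997, 0.001, -0.002]
contact_force: [-0.5, -0.6, 0.3]
gripper_width: -0.2
```

Call:
drive_tool([
  [[0, 0, 0.025, 0, 0, 0, 255], [0, 0, 0.02, 0, 0, 0, 255], [0, 0, 0.01, 0, 0, 0, 255], [0, 0, 0.005, 0, 0, 0, 255], [0, 0, 0, 0, 0, 0, 255], [0, 0, 0, 0, 0, 0, 255]],
])

```text
clock: 7.05
position: [489.0, -174.5, 29.6]
ee_rot: [0.08, 0.997, -0.0, 0.0]
contact_force: [1.0, -1.1, -0.4]
gripper_width: -0.2
```

```bash
python3 where.py
python3 - <<'E'
from h import *
a=get_image("wrist"); cv2.imwrite("pics/w6.png",a)
E
```

```text
t 7.05 pos [ 489.  -174.5   29.6] jig [ -58.4 -154.5] w -0.20079022878427444 F [ 1.  -1.1 -0.4]
tool y in jig [-0.  1.] z [ 0.001 -0.    -1.   ]
```

View pics/w6.png

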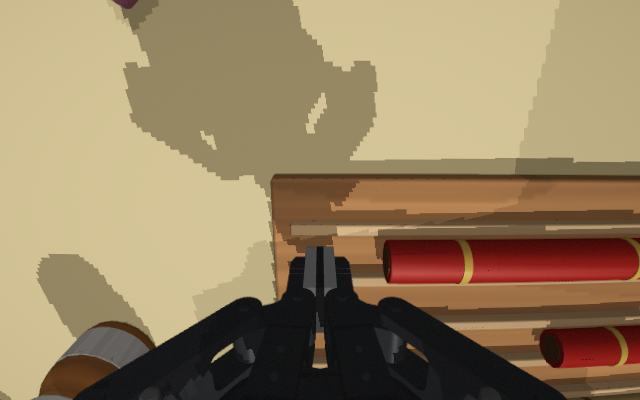

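The view has the same geometry as before: the fingers are centred in the lane, about 18 mm from the free end at (385,260). Pushing now.

Call:
drive_tool([
  [[0, 0.006, 0, 0, 0, 0, 255], [0, 0.005, 0, 0, 0, 0, 255], [0, 0.005, 0, 0, 0, 0, 255], [0, 0.005, 0, 0, 0, 0, 255], [0, 0.005, 0, 0, 0, 0, 255], [0, 0.005, 0, 0, 0, 0, 255], [0, 0.005, 0, 0, 0, 0, 255], [0, 0.005, 0, 0, 0, 0, 255]],
])

```text
clock: 7.77
position: [495.1, -133.5, 29.4]
ee_rot: [0.08, 0.997, -0.0, 0.0]
contact_force: [-1.0, -0.8, 0.7]
gripper_width: 0.2
```

Call:
drive_tool([
  [[0, 0.005, 0, 0, 0, 0, 255], [0, 0.005, 0, 0, 0, 0, 255], [0, 0.005, 0, 0, 0, 0, 255], [0, 0.005, 0, 0, 0, 0, 255], [0, 0.005, 0, 0, 0, 0, 255], [0, 0.005, 0, 0, 0, 0, 255], [0, 0.005, 0, 0, 0, 0, 255], [0, 0.005, 0, 0, 0, 0, 255]],
])

```text
clock: 8.43
position: [501.4, -94.1, 29.3]
ee_rot: [0.081, 0.997, 0.0, -0.0]
contact_force: [-0.1, -0.8, 0.7]
gripper_width: -0.1
```

Call:
drive_tool([
  [[0, 0.005, 0, 0, 0, 0, 255], [0, 0.005, 0, 0, 0, 0, 255], [0, 0.005, 0, 0, 0, 0, 255], [0, 0.004, 0, 0, 0, 0, 255], [0, 0.004, 0, 0, 0, 0, 255], [0, 0.003, 0, 0, 0, 0, 255], [0, 0.002, 0, 0, 0, 0, 255], [0, 0.001, 0, 0, 0, 0, 255]],
])

```text
clock: 9.1
position: [506.1, -65.7, 29.3]
ee_rot: [0.08, 0.997, -0.0, -0.0]
contact_force: [-0.2, -0.7, 0.4]
gripper_width: 0.1
```

```bash
python3 where.py
```

```text
t 9.1 pos [506.1 -65.7  29.3] jig [-59.  -44.4] w 0.058053518879772587 F [-0.2 -0.7  0.4]
tool y in jig [-0.  1.] z [-0. -0. -1.]
```

Commanded jig y is −43.5, which leaves about 11 mm.

Call:
drive_tool([
  [[0, 0.002, 0, 0, 0, 0, 255], [0, 0.002, 0, 0, 0, 0, 255], [0, 0.002, 0, 0, 0, 0, 255], [0, 0.001, 0, 0, 0, 0, 255], [0, 0.001, 0, 0, 0, 0, 255], [0, 0, 0, 0, 0, 0, 255]],
])

```text
clock: 9.6
position: [507.4, -57.9, 29.3]
ee_rot: [0.08, 0.997, 0.0, 0.0]
contact_force: [0.3, -0.3, -1.1]
gripper_width: -0.4
```

Call:
drive_tool([
  [[0, 0.001, 0, 0, 0, 0, 255], [0, 0, 0, 0, 0, 0, 255]],
])

```text
clock: 9.77
position: [507.5, -57.0, 29.3]
ee_rot: [0.081, 0.997, 0.0, 0.0]
contact_force: [0.3, 0.1, 0.4]
gripper_width: -0.2
```

Call:
drive_tool([
  [[0, 0.001, 0, 0, 0, 0, 255], [0, 0, 0, 0, 0, 0, 255]],
])

```text
clock: 9.93
position: [507.7, -56.0, 29.3]
ee_rot: [0.08, 0.997, 0.0, 0.0]
contact_force: [0.5, 0.2, 0.1]
gripper_width: 0.1
```

Call:
drive_tool([
  [[0, 0.001, 0, 0, 0, 0, 255], [0, 0, 0, 0, 0, 0, 255]],
])

```text
clock: 10.1
position: [507.8, -55.0, 29.3]
ee_rot: [0.08, 0.997, 0.0, -0.0]
contact_force: [0.1, 0.3, -0.9]
gripper_width: 0.3
```

Call:
drive_tool([
  [[0, 0.001, 0, 0, 0, 0, 255], [0, 0, 0, 0, 0, 0, 255]],
])

```text
clock: 10.27
position: [507.8, -54.3, 29.3]
ee_rot: [0.08, 0.997, -0.0, -0.0]
contact_force: [-0.4, -2.3, 0.4]
gripper_width: 0.1
```

Call:
drive_tool([
  [[0, 0.001, 0, 0, 0, 0, 255], [0, 0, 0, 0, 0, 0, 255]],
])

```text
clock: 10.43
position: [507.4, -54.0, 29.2]
ee_rot: [0.08, 0.997, -0.001, -0.001]
contact_force: [-0.6, -5.0, -0.4]
gripper_width: -0.0
```

Stop felt on the second cane too (−5 N, stalled at the matching place). Now I'll retreat up and clear of the view for a final look.

Call:
drive_tool([
  [[0, -0.005, 0, 0, 0, 0, 255], [0, -0.015, 0, 0, 0, 0, 255], [0, -0.015, 0, 0, 0, 0, 255], [0, 0, -0.035, 0, 0, 0, 255], [0, 0, -0.04, 0, 0, 0, 255], [0, 0, -0.04, 0, 0, 0, 255], [0, 0, -0.04, 0, 0, 0, 255], [0, 0, -0.04, 0, 0, 0, 255]],
])

```text
clock: 11.1
position: [502.2, -87.6, 226.5]
ee_rot: [0.081, 0.997, 0.0, 0.0]
contact_force: [1.1, -0.7, -1.0]
gripper_width: -0.1
```

Call:
drive_tool([
  [[0.014, -0.036, 0, 0, 0, 0, 255], [0.014, -0.036, 0, 0, 0, 0, 255], [0.014, -0.036, 0, 0, 0, 0, 255], [0.014, -0.036, 0, 0, 0, 0, 255], [0.014, -0.036, 0, 0, 0, 0, 255], [0.014, -0.036, 0, 0, 0, 0, 255], [0.014, -0.036, 0, 0, 0, 0, 255], [0.014, -0.036, 0, 0, 0, 0, 255]],
])

```text
clock: 11.77
position: [344.6, -355.2, 224.6]
ee_rot: [0.08, 0.997, 0.0, 0.001]
contact_force: [0.1, -0.5, -1.4]
gripper_width: 0.1
```

Call:
drive_tool([
  [[0.014, -0.036, 0, 0, 0, 0, 255], [0.014, -0.036, 0, 0, 0, 0, 255], [0.014, -0.036, 0, 0, 0, 0, 255], [0.014, -0.036, 0, 0, 0, 0, 255], [0, 0, 0, 0, 0, 0, 255], [0, 0, 0, 0, 0, 0, 255]],
])

```text
clock: 12.27
position: [266.1, -488.3, 223.6]
ee_rot: [0.083, 0.997, 0.0, 0.0]
contact_force: [0.6, -0.1, -0.0]
gripper_width: -0.0
```

```bash
python3 where.py
python3 - <<'E'
from h import *
a=get_image("top"); b=get_image("side"); cv2.imwrite("pics/top7.png",a); cv2.imwrite("pics/side7.png",b)
cv2.imwrite("pics/topc7.png",cv2.resize(cv2.convertScaleAbs(a[110:250,235:435],alpha=1.7),None,fx=4,fy=4,interpolation=2))
o=cv2.imread("pics/top1.png"); d=cv2.absdiff(a,o)
for n,(x0,y0,x1,y1) in dict(tin=(370,85,430,128),brush=(268,88,345,113),jar=(460,180,496,215),plain=(300,140,395,172)).items(): print(n,d[y0:y1,x0:x1].mean().round(2),d[y0:y1,x0:x1].max())
E
```

```text
t 12.2667 pos [ 266.1 -488.3  223.6] jig [-228.1 -500.1] w -0.015493089210591953 F [ 0.6 -0.1 -0. ]
tool y in jig [0.004 1.   ] z [ 0.     0.001 -1.   ]
tin 0.97 9
brush 0.8 6
jar 3.79 20
plain 0.96 11
```

View pics/topc7.png

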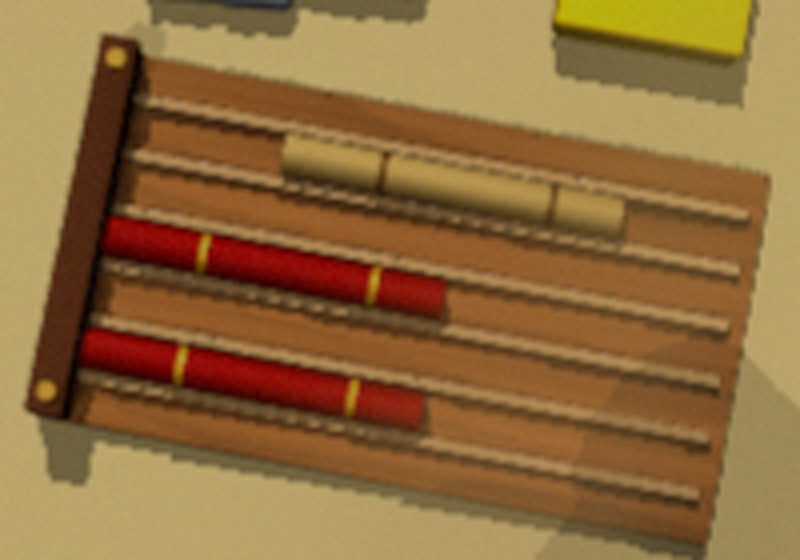

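Both red canes touch the stop bar (ends at about (106,235) and (82,348)), and the plain cane hasn't moved. One side crop to check for gaps and the jar.

Run:
```python
from h import *
b=cv2.imread("pics/side7.png"); cv2.imwrite("pics/sidec7.png",cv2.resize(cv2.convertScaleAbs(b[95:265,230:390],alpha=1.5),None,fx=3.5,fy=3.5,interpolation=2))
d=cv2.absdiff(b,cv2.imread("pics/side1.png"))[100:135,335:360]; print("jar side diff",d.mean(),d.max())
a=-.161; Rm=np.array([[np.cos(a),-np.sin(a)],[np.sin(a),np.cos(a)]])
T=(np.array([[203,253],[374,286],[445,299],[180,364],[352,397],[424,411]])+.5)/4-.5+[235,110]
print(((onz("top",T,33)[:,:2]-[571.4,-31.3])@Rm).round(1).tolist())
```

```text
jar side diff 5.150857142857143 28
[[-1.0, 107.7], [-1.3, 17.4], [-1.0, -19.9], [-60.0, 108.1], [-60.1, 17.8], [-60.2, -20.0]]
```

View pics/sidec7.png

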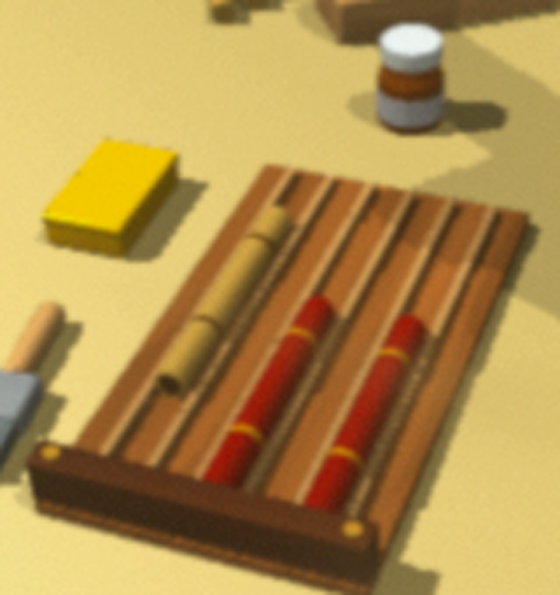

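The free ends measure y = −19.9 and −20.0 mm against −20 when home. The side view shows both canes at the bar and the jar upright in its place. Handing in.

```bash
python3 -c "from bench import *; print(job_done())"
```

```text
the job is handed in; nothing more can be done
None
```

Both red canes are pushed home against the dark stop bar, using only the closed fingertips on their free ends. The job was handed in at about 12 s of the 51 s allowed.

- **Contact with the stop:** each push was stopped when the arm stalled, at −6.3 N in the middle lane and −5.0 N in the −60 mm lane, at about the same distance along the jig.
- **Final position:** the last top view puts the free ends at y = −19.9 and −20.0 mm, against −20 mm for a cane fully home. In the side view both canes reach the bar. The calibration is only good to about 2 mm, so the force stall is the stronger evidence.
- **Left alone:** before-and-after pictures show the tin, brush and plain cane unchanged. The glue jar's pixels changed a little more (a mean difference of 4–5 levels). I put that down to the arm's shadow, as the jar stands upright and looks to be in the same place.

No check failed. I could not tell which red cane is number 1 and which is number 2; the task gives no order between them, so I pushed the middle one first.

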